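# Clear the bench and set the blow-off valve

### The job

Before the blow-off air goes on, sort the two loose parts: lay the loose pink cell in the blue tray with the other cell and the loose circuit board in the grey tray with the other boards. Then screw the red valve wheel clockwise (seen from above) down to its stop and back it off exactly two full turns, and finish there still gripping the black upright handle on the wheel, ready to shut it again: do not let go. Leave everything else on the bench alone.

Things in the scene. Friction and masses are not known exactly. Their poses are not given: they have to be found in the camera images.
- loose_cell: loose pink round battery cell, 18 mm diameter, 65 mm long, 46 g, lying on the bench (it does not roll; gripped across, the fingers may stop at about 12 mm); origin at the middle of its underside, its long axis is its y axis, z up
- loose_board: loose small blue circuit board with a white connector and parts on top; the board is 20 x 34 mm and 4 mm thick, 11 mm high with its parts; origin about the middle of its underside, long side along y, z up; pick it across the 20 mm width (x)
- cell_tray: fixed blue open tray, 110 mm (x) x 140 mm (y) outside, 30 mm high, walls and floor 4 mm thick, standing on the bench; origin at the middle of its underside. One pink cell is fixed in it along x at y = +52 mm; the rest of the floor is free
- cell_tray_spot (a point): point on the blue tray's inner floor in the middle of its free part (tray x 0, y -15 mm), axes as the tray's
- board_tray: fixed grey open tray of the same size and shape; two small boards are fixed in it at y = +52 mm, the rest of its floor is free; origin at the middle of its underside
- board_tray_spot (a point): point on the grey tray's inner floor in the middle of its free part (tray x 0, y -15 mm), axes as the tray's
- valve_base: fixed brass air valve on a 100 x 100 x 10 mm aluminium plate; origin at the middle of its underside, z up. On top a red hand wheel of 110 mm outer diameter, rim top 87 mm and hub top 90 mm above the bench, turns about the vertical axis through this origin
- wheel_centre (a point): point on the wheel's vertical turning axis, 115 mm above the bench, level with handle_mid
- handle_mid (a point): middle of the black upright handle on the wheel's rim: a cylinder of 18 mm diameter from 89 to 135 mm above the bench, its axis 50 mm from the wheel's axis; it spins freely on its pin, so a gripper may hold it with constant orientation while going round in a circle
- handle_grip: the same black handle as a body; origin at the middle of its underside, 89 mm above the bench, z up along its axis
- valve_wheel (a joint): angle of the wheel in rad: 0 is screwed down to the stop (the handle then lies toward valve_base's -x), growing anticlockwise seen from above as the valve is opened; 12.566 is two turns open; the upper stop is at 18.85. It starts less than one turn open. Stays where it is left; turning it takes about 2 N at the handle
- screw_jar: bystander: small jar with black lid, 50 mm diameter, 69 mm high; origin under its middle. Fixed tall equipment stands behind the work, up to 270 mm high: two grey boxes with front faces at x = 0.535 (y -0.21 to -0.03) and x = 0.59 (y -0.39 to -0.23), and a bench supply from x = 0.56, y 0.27 to 0.37; go round their front or above them
- yellow_tape: bystander: roll of yellow tape, 62 mm diameter, 17 mm high; origin under its middle
- marker_pen: bystander: white marker with black cap, 132 mm long, lying; origin at its middle

How it is judged (in metres and radians):
On the way, in this order (a step that is already met when the one before it is completed fails the run):
1. the loose cell lies in the blue tray and the loose board in the grey tray, both let go (x of loose_cell in the frame of cell_tray between -0.05 and 0.05 m and y of loose_cell in the frame of cell_tray between -0.066 and 0.066 m and z of loose_cell in the frame of cell_tray between -0.005 and 0.018 m and x of loose_board in the frame of board_tray between -0.05 and 0.05 m and y of loose_board in the frame of board_tray between -0.066 and 0.066 m and z of loose_board in the frame of board_tray between -0.005 and 0.018 m and contact force between the fingers and loose_cell below 0.05 N and contact force between the fingers and loose_board below 0.05 N and linear speed of each of loose_cell, loose_board below 0.03 m/s), for 0.2 s.
2. the valve wheel is screwed down to its stop (within 0.08 rad) (value of joint valve_wheel below 0.08 rad), for 0.2 s.
3. the wheel is two turns open (within 0.26 rad) and its handle is gripped (value of joint valve_wheel between 12.306 and 12.826 rad and contact force between the fingers and handle_grip above 1 N and horizontal distance between the grasp point and handle_mid below 0.025 m), for 0.2 s.
At the end, for the whole second after the job is handed in: The loose cell lies in the blue tray and the loose board in the grey tray (origin inside the walls, under 14 mm above the tray floor); the wheel rests two turns (12.566 +- 0.26 rad) open, the fingers pressing on its black handle with over 1 N, the TCP within 25 mm of the handle axis (all of step 3 and x of loose_cell in the frame of cell_tray between -0.05 and 0.05 m and y of loose_cell in the frame of cell_tray between -0.066 and 0.066 m and z of loose_cell in the frame of cell_tray between -0.005 and 0.018 m and x of loose_board in the frame of board_tray between -0.05 and 0.05 m and y of loose_board in the frame of board_tray between -0.066 and 0.066 m and z of loose_board in the frame of board_tray between -0.005 and 0.018 m and velocity of joint valve_wheel between -0.1 and 0.1 rad/s); the arm keeps its last pose, push and grip.
It fails at once if the screw jar is pushed more than 30 mm from its place (distance of screw_jar from where it was at the start of the episode above 0.03 m).
It fails at once if the yellow tape roll is pushed more than 30 mm from its place (distance of yellow_tape from where it was at the start of the episode above 0.03 m).
It fails at once if the marker is pushed more than 30 mm from its place (distance of marker_pen from where it was at the start of the episode above 0.03 m).
It also fails if it takes over 72 s, if anything falls off the work surface, if the arm or the gripper's body presses on something with over 40 N, if the wrist force passes 120 N, or if a joint passes its speed limit or range.

### The arm

A 6-joint arm with a two-finger parallel gripper is mounted at the origin on a cart in front of the work surface, level with it; the furniture and walls round the work are solid. World frame = base frame: x ahead of the robot, y to its left, z up, the work surface at z = 0. Lengths are in m, angles in degrees, forces in N, time in s.
With the tool pointing down it reaches from about 0.375 to 0.9 m from the base axis. Payload 3.1 kg.
Tool frame: the origin (TCP) lies between the finger pads, 19 mm behind the fingertips; this is the grasp point; z points along the fingers, y is the line along which they close (so a half turn about z gives the same grasp; the last joint's range is limited). The gripper opens to 87 mm and grips with 3 to 60 N. Pads are 19 mm wide; open, the fingers measure 117 mm over their backs; the gripper's body (75 mm by 190 mm) begins 51 mm behind the grasp point.
Start: joints at [-10.227, 30.224, 82.088, -0, 67.689, -10.227], TCP at [0.625, 0, 0.241] pointing down, gripper open.
Joint ranges: [-176.69, 176.69], [-43.24, 126.21], [12.49, 139.97], [-82, 262], [0, 151.66], [-163.58, 163.58]. Speed limits (degrees/s): [159.86, 159.86, 180, 180, 180, 180].

### API

Orientations are given as a 3x3 rotation matrix whose columns are the frame's x, y, z axes.
In Python, from rig import read_state, optics, order gives the robot as it stands.
- The arm moves only by the tool drive_tool, never from a script. Its argument "steps" is a list of rows, each a list of 7 numbers: the finger opening in mm, from 0 to 87, then the shift along the tool's x, y, z normalised to -1 to 1, where 1 is 0.12 m, then the turn, a rotation vector about the tool's x, y, z normalised to -1 to 1, where 1 is 1.5 rad. In form: [[jaw, tx, ty, tz, ax, ay, az], ...]. A call has 1 to 8 rows; each row is the pose to reach, as a shift and turn from the pose commanded when the call began, along the tool's axes at that moment; what a row does not reach only later rows make up. A row lasts 1/10 s, in which the tool goes at most 50 mm and 8.59 degrees, less where a joint would pass 70% of its speed; a pose out of reach is approached as far as the arm can. A call with a number of a shift or a turn outside -1 to 1 is refused whole. A call with a gripper value outside its range is refused whole. The fingers move at their own pace and stop on an object; the grip force is fixed at half the most. Time passes only in rows, so rows that repeat a pose let the fingers close. It gives the time, the measured TCP pose, the force, the opening and the grip force at its end, in the units of the state.
- read_state(): the state, without advancing time (a new reading comes with each control period).
- optics.capture(name): name is "scene" or "side" or "wrist"; returns a dict with "color" (480x640x3 uint8, blue, green, red), "range_z" (480x640 float32, m along the optical axis (not along the pixel's ray), 0 where there is no reading), "fx", "fy", "cx", "cy" (pixels), "rvec" (rotation vector, rad) and "tvec" (3), from world to camera coordinates, as OpenCV has them. Camera axes: x right, y down, z forward; pixel columns grow to the right and rows downward; lengths in m; the calibration is good to about 2 mm. The wrist camera is an equidistant fisheye: a pixel r from the principal point sees the ray r / f radians off the axis. A picture is of the moment at which its call begins.
- order.hand_in(): hands the job in; it is judged then, once.
The state is a dict: "time_s": time; "joint_positions": joint angles; "qvel": joint speeds; "tau": joint torques, N m; "position": TCP position; "tcp_rot": TCP orientation; "force": force on the tool from outside, world axes, zero at the start; "moment": the same for the moment, N m; "opening": opening from 0.0 (shut) to 1.0 (fully open); "grasp_force": force on a finger pad.
Only numpy, scipy, OpenCV 4.12 (cv2) and the standard library are available. Lean on these libraries where they do the work, as an engineer would, in place of code of your own. Each camera call takes 0.05 s, during which the arm holds its last target. There are 200 camera calls.

## Working session

There is one attempt and no reset: what is moved stays moved. The work goes in short steps, Python scripts to look and compute and a tool call to move; the robot and the scene stay as the last step left them, time stands still between calls to the robot, and variables do not carry over. Pictures are saved under pics/ and viewed, at most 10 in all, crops included, and the job is handed in when it is done.

Besides the shell and the picture viewer there is one more tool, called as a command line: name --pt "numbers of a row" for each row, then --argument value for the rest. drive_tool: Moves the arm, as the interface text tells. Scaled input: -1 to 1 covers 0.12 m each way for a shift and 1.5 rad each way for a turn. Its arguments: {"type":"object","properties":{"steps":{"type":"array"}},"required":["steps"]}

```bash
mkdir -p pics; ls; cat > h.py <<'E'
import numpy as np, cv2
from rig import read_state, optics, order
E
python3 - <<'E'
from h import *
import pickle
s=read_state();print(s)
d={}
for n in("scene","side","wrist"):
    c=optics.capture(n);d[n]=c;cv2.imwrite(f"pics/{n}0.png",c["color"]);R=cv2.Rodrigues(np.array(c["rvec"]))[0]
    print(n,c["fx"],c["cx"],c["cy"],"pos",-R.T@np.array(c["tvec"]).ravel())
pickle.dump(d,open("d0.pkl","wb"))
E
```

```text
pics
{'time_s': 0.0, 'joint_positions': array([-1.02284468e+01,  3.02786929e+01,  8.21557203e+01, -9.00023582e-04,
        6.76890286e+01, -1.02284119e+01]), 'qvel': array([-0.0182235 , -0.01559153, -0.02220952,  0.03543101, -0.02962954,
        0.0512855 ]), 'tau': array([-5.45745443e-04, -4.40045428e+01, -1.76593530e+01,  6.32597599e-02,
        5.83207863e-02, -1.53719384e-04]), 'position': array([6.24313206e-01, 1.36608992e-04, 2.40278217e-01]), 'tcp_rot': array([[-4.97945769e-06,  9.99997747e-01, -2.12280443e-03],
       [ 9.99999932e-01,  5.76124377e-06,  3.68273888e-04],
       [ 3.68285288e-04, -2.12280245e-03, -9.99997679e-01]]), 'force': array([-0.13718842, -0.3701581 ,  0.14447605]), 'moment': array([-0.02495302,  0.0016954 , -0.02974666]), 'grasp_force': 0.0, 'opening': 0.9982847265922153}
scene 616.3964898930288 318.0664775903175 241.32069866214118 pos [ 0.04208157 -0.92256607  1.12734066]
side 575.5119847116162 315.4303234213729 238.7520673173151 pos [0.01402683 1.17055319 0.71622712]
wrist 371.64829954431775 314.2830220016781 243.71508821267645 pos [0.62529506 0.07263896 0.3840793 ]
```

View pics/scene0.png

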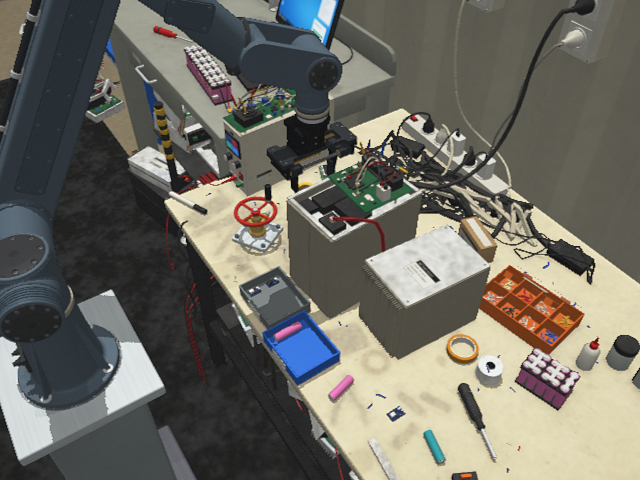

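View pics/side0.png

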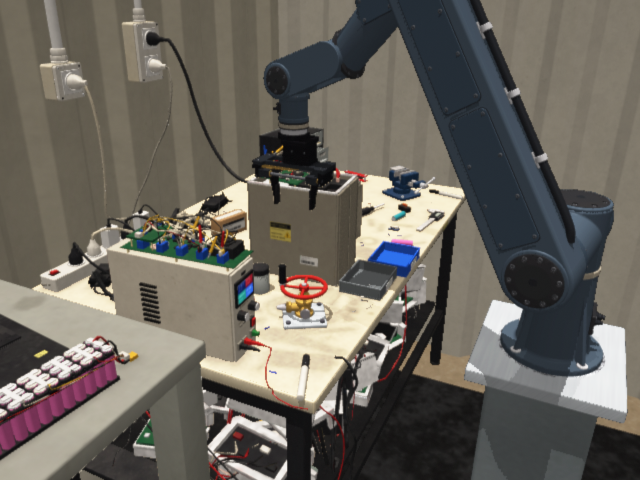

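The scene view shows the loose cell at (341,386), the loose board at (397,413), the blue tray at (302,347), the grey tray at (275,295), the red wheel at (257,212) with its handle at (267,190), and the tape at (463,348). The side view shows the wheel at (303,287), the handle at (282,273), the marker at (303,378), the grey tray at (367,278) and the blue tray at (393,258).

```bash
cat >> h.py <<'E'
def cloud(c):
    """world point per pixel from range (pinhole)"""
    R=cv2.Rodrigues(np.array(c["rvec"]))[0];t=np.array(c["tvec"]).ravel()
    v,u=np.mgrid[:480,:640];z=c["range_z"].astype(float)
    p=np.stack([(u-c["cx"])/c["fx"]*z,(v-c["cy"])/c["fy"]*z,z],-1)
    P=(p-t)@R;P[z==0]=np.nan;return P
def ray(c,uv,h,fish=False):
    """pixels -> world points on plane z=h"""
    R=cv2.Rodrigues(np.array(c["rvec"]))[0];t=np.array(c["tvec"]).ravel()
    x=(np.atleast_2d(uv)-[c["cx"],c["cy"]])/[c["fx"],c["fy"]]
    if fish:
        r=np.linalg.norm(x,axis=1,keepdims=True)+1e-12;d=np.hstack([x/r*np.sin(r),np.cos(r)])
    else:d=np.hstack([x,np.ones((len(x),1))])
    d=d@R;o=-R.T@t;return o+d*((h-o[2])/d[:,2])[:,None]
def hsv(c):return cv2.cvtColor(c["color"],cv2.COLOR_BGR2HSV).astype(int)
def rect(xy):
    (x,y),(w,h),a=cv2.minAreaRect(np.float32(xy));return np.round([x,y,w,h,a],4)
E
cat > m.py <<'E'
from h import *
import pickle
d=pickle.load(open("d0.pkl","rb"))
def rep(n,P,m):
    q=P[m];q=q[~np.isnan(q[:,0])]
    print(n,len(q),"med",np.round(np.median(q,0),4),"z5/95",np.round(np.percentile(q[:,2],[2,50,98]),4),"rect",rect(q[:,:2]))
    return q
for n in("scene","side"):
    c=d[n];P=cloud(c);H=hsv(c);h,s,v=H[...,0],H[...,1],H[...,2]
    x,y,z=P[...,0],P[...,1],P[...,2]
    work=(z>-.02)&(z<.16)&(x>.2)&(x<.9)&(abs(y)<.6)
    pink=work&(h>140)&(h<175)&(s>70)
    blue=work&(h>100)&(h<130)&(s>130)
    red=work&((h<6)|(h>174))&(s>150)&(z>.06)
    for nm,m in(("pink",pink),("blue",blue),("red",red)):
        k,L,st,ce=cv2.connectedComponentsWithStats(m.astype(np.uint8))
        for i in range(1,k):
            if st[i,4]>40: print(n,ce[i].round());q=rep(nm,P,L==i)
    # trays: rim pixels at z~.03
    rim=(z>.024)&(z<.034)&(x>.3)&(x<.55)&(y>-.4)&(y<.25)
    k,L,st,ce=cv2.connectedComponentsWithStats(rim.astype(np.uint8))
    for i in range(1,k):
        if st[i,4]>80: print(n,ce[i].round());rep("rim",P,L==i)
    blk=(z>.095)&(z<.14)&(v<70)&(x>.35)&(x<.6)&(y>0)&(y<.3)
    if blk.sum()>5: rep("handle",P,blk)
c=d["scene"];cv2.imwrite("pics/c1.png",cv2.resize(c["color"][160:440,200:500],None,fx=2,fy=2,interpolation=cv2.INTER_CUBIC))
E
python3 m.py
```

```text
scene [222.  94.]
pink 189 med [0.6797 0.5877 0.136 ] z5/95 [0.1076 0.136  0.1582] rect [6.75900e-01 5.81700e-01 4.52000e-02 5.65000e-02 7.23786e+01]
scene [288. 331.]
pink 228 med [ 0.4327 -0.1947  0.0191] z5/95 [0.0081 0.0191 0.0253] rect [ 0.433  -0.1886  0.0637  0.0292  1.1086]
scene [528. 380.]
pink 273 med [ 0.7766 -0.5787  0.0284] z5/95 [0.0066 0.0284 0.0543] rect [ 0.7852 -0.5747  0.03    0.046  16.6388]
scene [341. 387.]
pink 256 med [ 0.4523 -0.374   0.0153] z5/95 [-0.0018  0.0153  0.0209] rect [ 0.4543 -0.3695  0.0676  0.0257 13.8333]
scene [303. 348.]
blue 2919 med [ 0.4393 -0.246   0.0062] z5/95 [-0.0003  0.0062  0.034 ] rect [ 0.4348 -0.2355  0.1643  0.1149 89.5959]
scene [254. 212.]
red 420 med [0.5268 0.1197 0.0852] z5/95 [0.0789 0.0852 0.0907] rect [0.5312 0.1254 0.1053 0.1091 8.7366]
scene [290. 320.]
rim 1042 med [ 0.4512 -0.1749  0.0299] z5/95 [0.0243 0.0299 0.0336] rect [ 0.4458 -0.1701  0.2953  0.1351 89.5768]
scene [312. 293.]
rim 120 med [ 0.5322 -0.1385  0.0291] z5/95 [0.0245 0.0291 0.0338] rect [ 0.5322 -0.1293  0.0141  0.1608  7.4951]
handle 130 med [0.5745
[... 290 characters left out ...]
0115 0.0331] rect [ 0.4345 -0.238   0.111   0.1581  1.2112]
side [249. 290.]
blue 76 med [0.5739 0.2979 0.1469] z5/95 [0.1355 0.1469 0.1585] rect [0.5737 0.298  0.0043 0.0293 3.477 ]
side [305. 287.]
red 503 med [0.5284 0.1355 0.0847] z5/95 [0.0787 0.0847 0.0894] rect [0.5304 0.132  0.1017 0.1084 6.2816]
side [379. 266.]
rim 695 med [ 0.4476 -0.1601  0.0295] z5/95 [0.0242 0.0295 0.0336] rect [ 0.4462 -0.1642  0.3102  0.129  82.5431]
side [340. 269.]
rim 86 med [ 0.5327 -0.0673  0.0289] z5/95 [0.0244 0.0289 0.0336] rect [ 5.33700e-01 -1.19900e-01  1.71200e-01  2.16000e-02  8.69713e+01]
handle 165 med [0.5764 0.1529 0.1158] z5/95 [0.0959 0.1158 0.1352] rect [0.5763 0.2194 0.0176 0.1617 3.2844]
```

View pics/c1.png

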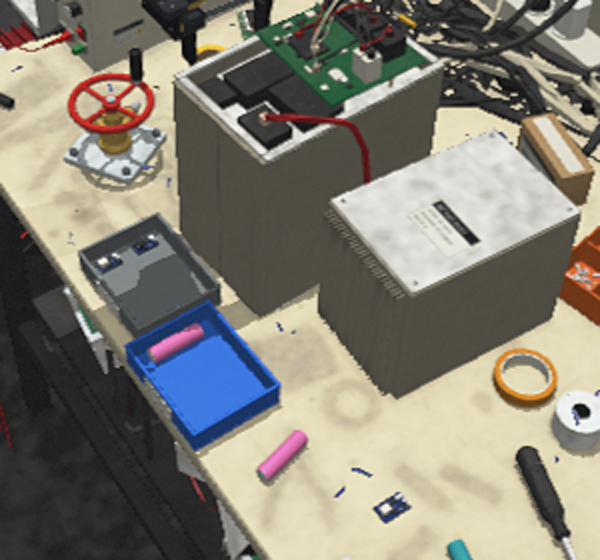

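The enlarged crop shows the free floor of both trays, the cell axis roughly 14° off world x, and the board at crop (392,507). The handle stands at the far left of the wheel, at crop (136,65). I'll move above the loose parts for a close look with the wrist camera.

drive_tool --pt "60 0 -0.4 -0.25 0 0 0" --pt "60 0 -0.8 -0.25 0 0 0" --pt "60 0 -1 -0.25 0 0 0" --pt "60 0 -1 -0.25 0 0 0"

```text
time_s: 0.55
position: [0.5003, 0.0009, 0.2709]
tcp_rot: [[0.0, 1.0, -0.005], [1.0, -0.0, 0.001], [0.001, -0.005, -1.0]]
force: [-0.5, 0.9, -0.7]
opening: 0.738
grasp_force: 0.0
```

drive_tool --pt "60 -0.3 -0.3 0 0 0 0" --pt "60 -0.7 -0.45 0 0 0 0" --pt "60 -1 -0.45 0 0 0 0"

```text
time_s: 0.85
position: [0.4495, -0.1209, 0.2712]
tcp_rot: [[-0.001, 1.0, -0.001], [1.0, 0.001, 0.0], [0.0, -0.001, -1.0]]
force: [0.3, -1.2, -0.4]
opening: 0.693
grasp_force: 0.0
```

drive_tool --pt "60 -0.4 0 0 0 0 0" --pt "60 -0.8 0 0 0 0 0" --pt "60 -1 0 0 0 0 0"

```text
time_s: 1.15
position: [0.4521, -0.2448, 0.2714]
tcp_rot: [[0.003, 1.0, 0.002], [1.0, -0.003, -0.003], [-0.003, 0.002, -1.0]]
force: [0.0, 0.2, 0.2]
opening: 0.685
grasp_force: 0.0
```

drive_tool --pt "60 -0.4 0 0 0 0 0" --pt "60 -0.8 0 0 0 0 0" --pt "60 -1 0 0 0 0 0" --pt "60 -1 0 0 0 0 0" --pt "60 -1 0 0 0 0 0" --pt "60 -1 0 0 0 0 0"

```text
time_s: 1.75
position: [0.4511, -0.3588, 0.2709]
tcp_rot: [[-0.001, 1.0, -0.001], [1.0, 0.001, 0.001], [0.001, -0.001, -1.0]]
force: [-0.1, 0.2, 0.4]
opening: 0.688
grasp_force: 0.0
```

```bash
python3 - <<'E'
from h import *
import pickle
s=read_state();print(s["time_s"],s["position"],s["tcp_rot"].round(4),s["joint_positions"].round(1))
d={n:optics.capture(n) for n in("scene","side","wrist")};pickle.dump(d,open("d1.pkl","wb"))
cv2.imwrite("pics/w1.png",d["wrist"]["color"])
E
```

```text
1.75 [ 0.45107456 -0.35877724  0.27087224] [[-8.0e-04  1.0e+00 -6.0e-04]
 [ 1.0e+00  8.0e-04  1.3e-03]
 [ 1.3e-03 -6.0e-04 -1.0e+00]] [-49.6  24.6  87.2   0.   68.3 -49.7]
```

View pics/w1.png

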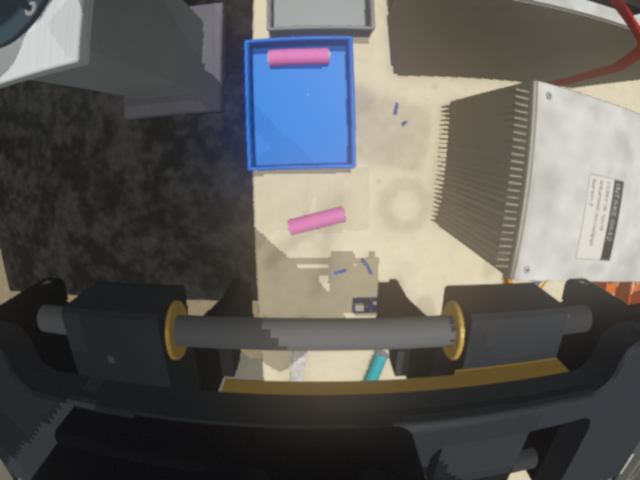

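The wrist view shows the loose cell at (317,220), the board at (365,305) beside a finger, the blue tray at (245–355, 37–170), and the edge of the grey tray at the top. Next I'll triangulate.

```bash
cat > m2.py <<'E'
from h import *
import pickle
d0=pickle.load(open("d0.pkl","rb"));d=pickle.load(open("d1.pkl","rb"))
def comp(m,near):
    k,L,st,ce=cv2.connectedComponentsWithStats(m.astype(np.uint8))
    i=min((i for i in range(1,k) if st[i,4]>15),key=lambda i:np.hypot(*(ce[i]-near)))
    v,u=np.nonzero(L==i);return np.c_[u,v].astype(float)
def tri(a,fa,b,fb,ca,cb):
    p=[ray(ca,a,h,fa)[0] for h in(0,.1)];q=[ray(cb,b,h,fb)[0] for h in(0,.1)]
    A=np.c_[p[1]-p[0],-(q[1]-q[0])];s=np.linalg.lstsq(A,q[0]-p[0],rcond=None)[0]
    return (p[0]+A[:,0]*s[0]).round(4),(q[0]-A[:,1]*s[1]).round(4)
W=d["wrist"];S=d0["scene"];D=d0["side"]
def M(c,k):
    H=hsv(c);h,s,v=H[...,0],H[...,1],H[...,2]
    return {"pink":(h>140)&(h<175)&(s>70),"navy":(h>95)&(h<130)&(s>90)&(v<150),"blue":(h>100)&(h<130)&(s>130)&(v>90),"red":((h<6)|(h>174))&(s>150)}[k]
def pca(xy):
    w,V=np.linalg.eigh(np.cov(xy.T));return np.degrees(np.arctan2(V[1,1],V[0,1]))%180
a=comp(M(W,"pink"),(317,220));b=comp(M(S,"pink"),(341,386))
print("cell tri",tri(a.mean(0),1,b.mean(0),0,W,S))
for c,p,f in((W,a,1),(S,b,0)):
    q=ray(c,p,.010,f)[:,:2];print("cell",q.mean(0).round(4),rect(q),pca(q))
def board(c,near,f):
    m=cv2.morphologyEx(M(c,"navy").astype(np.uint8),cv2.MORPH_CLOSE,np.ones((5,5)))>0
    p=comp(m,near);q=ray(c,p,.004,f)[:,:2];print("board",len(p),p.mean(0).round(1),q.mean(0).round(4),rect(q),pca(q));return p
a=board(W,(365,305),1);b=board(S,(397,413),0)
print(tri(a.mean(0),1,b.mean(0),0,W,S))
a=comp(M(W,"blue"),(300,103));q=ray(W,a,.030,1)[:,:2];print("bluetray",rect(q))
# handle
for c,near in((S,(268,188)),(D,(282,272))):
    H=hsv(c);m=(H[...,2]<70);P=cloud(c);m&=(abs(P[...,2]-.117)<.03)&(abs(P[...,0]-.575)<.025)&(P[...,1]>.09)&(P[...,1]<.2)
    p=comp(m,near);q=P[p[:,1].astype(int),p[:,0].astype(int)];print("handle",len(p),p.mean(0),np.median(q,0).round(4),np.percentile(q[:,2],[3,97]).round(3))
    if c is S:hs=p
print(tri(hs.mean(0),0,p.mean(0),0,S,D))
for c in(S,D):
    p=comp(M(c,"red")&(cloud(c)[...,2]>.06),(255,212) if c is S else (305,287))
    hull=ray(c,cv2.convexHull(np.float32(p)).reshape(-1,2),.083);print("wheel",cv2.fitEllipse(np.float32(hull[:,:2])))
# grey tray rims
P=cloud(S);r=(abs(P[...,2]-.030)<.003)&(P[...,1]>-.16)&(P[...,1]<.06)&(P[...,0]>.35)&(P[...,0]<.52);q=P[r];print("grey",np.percentile(q[:,:2],[1,99],axis=0),np.median(q[:,2]))
for n,(x,y) in {"jar":(0,0)}.items():pass
P=cloud(D);m=(P[...,2]>.06)&(P[...,2]<.075)&(P[...,0]>.5)&(P[...,0]<.7)&(P[...,1]>-.02)&(P[...,1]<.2)&(hsv(D)[...,2]<80)
print("jar?",np.median(P[m],0),m.sum())
E
python3 m2.py
```

```text
cell tri (array([ 0.454 , -0.3716,  0.0107]), array([ 0.454 , -0.3717,  0.0107]))
cell [ 0.454  -0.3718] [ 0.4537 -0.3718  0.0634  0.0166 14.4537] 14.742360727695853
cell [ 0.4544 -0.3712] [ 0.4551 -0.3712  0.0653  0.0186 15.0241] 15.92896584625359
board 2575 [273.6  88.1] [ 0.4068 -0.2233] [ 0.4199 -0.2396  0.1546  0.1433 89.6928] 47.88861686933621
board 121 [395.  413.8] [ 0.5113 -0.4789] [ 5.12400e-01 -4.78500e-01  1.87000e-02  3.04000e-02  8.97082e+01] 175.41241551612174
(array([ 0.4098, -0.2279,  0.0263]), array([ 0.5221, -0.4687, -0.0219]))
bluetray [ 0.4352 -0.2421  0.1129  0.1406  1.5697]
handle 94 [267.4787234  191.76595745] [0.5771 0.1377 0.1191] [0.094 0.136]
handle 135 [282.         273.57037037] [0.578  0.1514 0.1151] [0.092 0.135]
(array([0.5809, 0.1448, 0.1109]), array([0.5817, 0.1449, 0.1115]))
wheel ((0.5331171154975891, 0.1273297816514969), (0.10567120462656021, 0.11099311709403992), 147.48883056640625)
wheel ((0.534338116645813, 0.12864743173122406), (0.10684575140476227, 0.11846175044775009), 23.341442108154297)
grey [[ 0.39874599 -0.15902516]
 [ 0.51304742 -0.02407266]] 0.03017903298253468
jar? [0.68335389 0.0696935  0.06840619] 133
```

drive_tool --pt "45 -0.107 0.024 0.25 0 0 0.099" --pt "45 -0.107 0.024 0.5 0 0 0.198" --pt "45 -0.107 0.024 0.75 0 0 0.297" --pt "45 -0.107 0.024 1 0 0 0.396" --pt "45 -0.107 0.024 1 0 0 0.495" --pt "45 -0.107 0.024 1 0 0 0.594" --pt "45 -0.107 0.024 1 0 0 0.693" --pt "45 -0.107 0.024 1 0 0 0.78"

```text
time_s: 2.7
position: [0.4543, -0.372, 0.1514]
tcp_rot: [[0.922, 0.386, 0.0], [0.386, -0.922, -0.0], [0.0, 0.0, -1.0]]
force: [0.1, -0.7, -0.0]
opening: 0.519
grasp_force: 0.0
```

drive_tool --pt "45 0 0 0.1 0 0 0.093" --pt "45 0 0 0.2 0 0 0.093" --pt "45 0 0 0.3 0 0 0.093" --pt "45 0 0 0.3 0 0 0.093" --pt "45 0 0 0.3 0 0 0.093" --pt "45 0 0 0.3 0 0 0.093"

```text
time_s: 3.3
position: [0.4541, -0.373, 0.1155]
tcp_rot: [[0.966, 0.259, 0.0], [0.259, -0.966, -0.0], [0.0, 0.001, -1.0]]
force: [-0.9, -0.6, 0.6]
opening: 0.518
grasp_force: 0.0
```

```bash
python3 - <<'E'
from h import *
import pickle
s=read_state();print(s["time_s"],s["position"],s["tcp_rot"].round(4))
w=optics.capture("wrist");pickle.dump(w,open("w2.pkl","wb"))
cv2.imwrite("pics/w2.png",w["color"])
H=hsv(w);m=(H[...,0]>140)&(H[...,0]<175)&(H[...,1]>70)
k,L,st,ce=cv2.connectedComponentsWithStats(m.astype(np.uint8))
R=s["tcp_rot"];p=s["position"]
for i in range(1,k):
    if st[i,4]>100:
        v,u=np.nonzero(L==i);q=ray(w,np.c_[u,v],.012,True);print(st[i],rect(q[:,:2]),"tool",(R.T@(q.mean(0)-p)).round(4))
E
```

```text
3.3 [ 0.45410458 -0.37301001  0.11549285] [[ 9.659e-01  2.591e-01  4.000e-04]
 [ 2.591e-01 -9.659e-01 -5.000e-04]
 [ 3.000e-04  6.000e-04 -1.000e+00]]
[  67  175   27   82 1739] [ 0.4324 -0.1891  0.0679  0.0225  1.361 ] tool [ 0.0274 -0.1831  0.1034]
[ 299  206   25   89 2155] [ 0.4532 -0.3722  0.0642  0.0168 14.3513] tool [ 0.0005 -0.0013  0.1035]
```

View pics/w2.png

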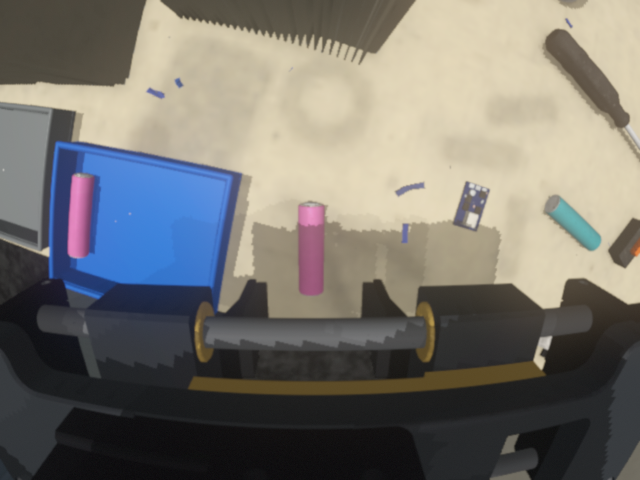

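The wrist view shows the cell centred between the fingers at (311,248) and the board clearly visible at (471,205). I'll descend and grip the cell, and measure the board from this picture.

drive_tool --pt "45 0 -0.01 0.25 0 0 0" --pt "45 0 -0.01 0.5 0 0 0" --pt "45 0 -0.01 0.7 0 0 0" --pt "45 0 -0.01 0.78 0 0 0" --pt "45 0 -0.01 0.78 0 0 0" --pt "0 0 -0.01 0.78 0 0 0" --pt "0 0 -0.01 0.78 0 0 0" --pt "0 0 -0.01 0.78 0 0 0"

```text
time_s: 4.15
position: [0.4541, -0.3722, 0.0229]
tcp_rot: [[0.966, 0.258, 0.001], [0.258, -0.966, -0.002], [0.001, 0.002, -1.0]]
force: [-1.1, -0.7, -0.9]
opening: 0.326
grasp_force: 0.0
```

drive_tool --pt "0 0 0 0 0 0 0" --pt "0 0 0 0 0 0 0" --pt "0 0 0 0 0 0 0"

```text
time_s: 4.45
position: [0.4537, -0.3718, 0.0222]
tcp_rot: [[0.966, 0.258, 0.0], [0.258, -0.966, -0.0], [0.0, 0.0, -1.0]]
force: [-0.7, 0.2, 4.2]
opening: 0.147
grasp_force: 30.0
```

```bash
python3 - <<'E'
from h import *
import pickle
w=pickle.load(open("w2.pkl","rb"));S=pickle.load(open("d0.pkl","rb"))["scene"]
H=hsv(w)[180:235,450:495]
m=((H[...,1]>60)&(H[...,0]>90)&(H[...,0]<140)|(H[...,2]<110)&(H[...,0]>90)).astype(np.uint8)
m=cv2.morphologyEx(m,cv2.MORPH_CLOSE,np.ones((9,9)))
k,L,st,ce=cv2.connectedComponentsWithStats(m);i=1+np.argmax(st[1:,4]);v,u=np.nonzero(L==i);p=np.c_[u+450,v+180]
for h in(.004,):
    q=ray(w,p,h,True)[:,:2];print(len(p),rect(q),q.mean(0))
print("scene at",ray(S,[[395,413.8]],.004),ray(S,[[395,413.8]],.008))
E
```

```text
96 [ 5.13500e-01 -4.77400e-01  1.33000e-02  6.20000e-03  8.78968e+01] [ 0.51392023 -0.47659671]
scene at [[ 0.51127638 -0.478784    0.004     ]] [[ 0.50960567 -0.48036423  0.008     ]]
```

drive_tool --pt "0 0 0 -0.3 0 0 0" --pt "0 0 0 -0.65 0 0 0" --pt "0 0.03 -0.3 -0.65 0 0 0.06" --pt "0 0.06 -0.6 -0.65 0 0 0.12" --pt "0 0.094 -0.9 -0.65 0 0 0.175" --pt "0 0.094 -0.967 -0.65 0 0 0.175" --pt "0 0.094 -0.967 -0.65 0 0 0.175" --pt "0 0.094 -0.967 -0.65 0 0 0.175"

```text
time_s: 5.25
position: [0.4355, -0.2581, 0.0998]
tcp_rot: [[1.0, -0.001, 0.002], [-0.001, -1.0, -0.002], [0.002, 0.002, -1.0]]
force: [0.4, -0.4, -0.8]
opening: 0.148
grasp_force: 30.0
```

drive_tool --pt "0 0 0 0.25 0 0 0" --pt "0 0 0 0.5 0 0 0" --pt "0 0 0 0.6 0 0 0" --pt "0 0 0 0.6 0 0 0" --pt "0 0 0 0.6 0 0 0" --pt "35 0 0 0.6 0 0 0" --pt "35 0 0 0.6 0 0 0" --pt "35 0 0 0.6 0 0 0"

```text
time_s: 6.05
position: [0.4347, -0.257, 0.0281]
tcp_rot: [[1.0, -0.001, 0.001], [-0.001, -1.0, -0.001], [0.001, 0.001, -1.0]]
force: [0.6, 0.3, 0.6]
opening: 0.331
grasp_force: 0.0
```

drive_tool --pt "35 0 0 -0.35 0 0 0" --pt "35 0 0 -0.7 0 0 0" --pt "35 0 0.3 -0.7 0 0 0" --pt "35 0 0.7 -0.7 0 0 0" --pt "35 0 1 -0.7 0 0 0"

```text
time_s: 6.55
position: [0.435, -0.3793, 0.1131]
tcp_rot: [[1.0, -0.001, 0.002], [-0.001, -1.0, -0.003], [0.002, 0.003, -1.0]]
force: [0.8, -0.7, -0.5]
opening: 0.401
grasp_force: 0.0
```

drive_tool --pt "35 0 0.4 0 0 0 0" --pt "35 0 0.83 0 0 0 0" --pt "35 0 0.83 0 0 0 0" --pt "35 0 0.83 0 0 0 0" --pt "35 0 0.83 0 0 0 0"

```text
time_s: 7.05
position: [0.4337, -0.4743, 0.1113]
tcp_rot: [[1.0, -0.001, -0.001], [-0.001, -1.0, 0.003], [-0.001, -0.003, -1.0]]
force: [0.0, 0.5, -0.6]
opening: 0.404
grasp_force: 0.0
```

```bash
cat > b.py <<'E'
from h import *
import sys
s=read_state();p=s["position"];R=s["tcp_rot"];print(s["time_s"],p)
w=optics.capture("wrist");S=optics.capture("scene")
g=np.array([.512,-.478,.004])
Rc=cv2.Rodrigues(np.array(w["rvec"]))[0];c=Rc@g+np.array(w["tvec"]).ravel();th=np.arctan2(np.hypot(c[0],c[1]),c[2]);k=th/np.hypot(c[0],c[1])
u0,v0=int(w["cx"]+w["fx"]*c[0]*k),int(w["cy"]+w["fy"]*c[1]*k);print(u0,v0)
o=w["color"][v0-45:v0+45,u0-60:u0+60];cv2.imwrite("pics/b.png",cv2.resize(o,None,fx=5,fy=5,interpolation=cv2.INTER_NEAREST))
H=cv2.cvtColor(o,cv2.COLOR_BGR2HSV).astype(int)
m=((H[...,0]>95)&(H[...,0]<140)&(H[...,1]>60)).astype(np.uint8);m=cv2.morphologyEx(m,cv2.MORPH_CLOSE,np.ones((7,7)))
k,L,st,ce=cv2.connectedComponentsWithStats(m);i=1+np.argmax(st[1:,4]);v,u=np.nonzero(L==i);uv=np.c_[u+u0-60,v+v0-45]
q=ray(w,uv,.004,True);r=rect(q[:,:2]);print("board",len(uv),r,"tool",(R.T@(np.r_[r[:2],.004]-p)).round(4))
P=cloud(S);hh=hsv(S);m=(hh[...,0]>140)&(hh[...,0]<175)&(hh[...,1]>70)&(abs(P[...,0]-.435)<.06)&(abs(P[...,1]+.24)<.08)
k,L,st,ce=cv2.connectedComponentsWithStats(m.astype(np.uint8))
for i in range(1,k):
    if st[i,4]>40:print("pink",np.nanmedian(P[L==i],0).round(3))
E
python3 b.py
```

```text
7.05 [ 0.43366421 -0.47434009  0.11125036]
318 136Traceback (most recent call last):
  File "b.py", line 11, in <module>
    k,L,st,ce=cv2.connectedComponentsWithStats(m);i=1+np.argmax(st[1:,4]);v,u=np.nonzero(L==i);uv=np.c_[u+u0-60,v+v0-45]
                                                      ~~~~~~~~~^^^^^^^^^^
    return _wrapfunc(a, 'argmax', axis=axis, out=out, **kwds)
    return bound(*args, **kwds)
ValueError: attempt to get argmax of an empty sequence
```

View pics/b.png

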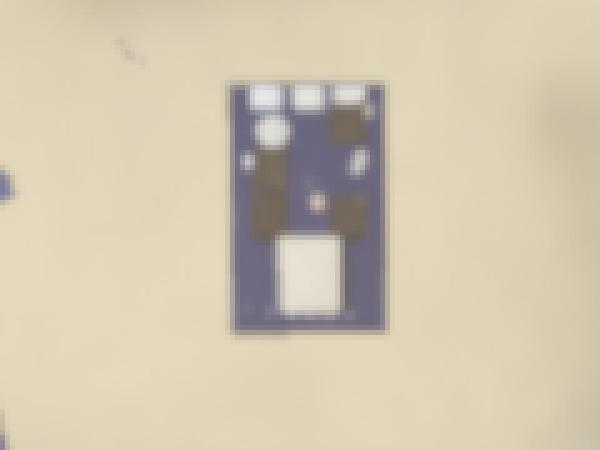

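The crop shows the board axis-aligned, with its long side along world x, spanning crop (232–386, 80–333), which is about (320,132) in the full image. Its mask needs a lower saturation threshold.

```bash
sed -i 's/(H\[...,1\]>60))/(H[...,1]>35))/' b.py; python3 b.py
```

```text
7.15 [ 0.43412405 -0.47404873  0.11146563]
319 137
board 568 [ 0.5148 -0.4783  0.0312  0.0181  0.1855] tool [0.0808 0.0045 0.1074]
pink [ 0.432 -0.195  0.019]
pink [ 0.433 -0.264  0.02 ]
```

drive_tool --pt "40 0.33 0.037 0 0 0 0" --pt "40 0.675 0.037 0.1 0 0 0" --pt "40 0.675 0.037 0.35 0 0 0" --pt "40 0.675 0.037 0.6 0 0 0" --pt "40 0.675 0.037 0.755 0 0 0" --pt "40 0.675 0.037 0.755 0 0 0" --pt "40 0.675 0.037 0.755 0 0 0" --pt "0 0.675 0.037 0.755 0 0 0"

```text
time_s: 8.05
position: [0.5152, -0.4807, 0.0213]
tcp_rot: [[1.0, -0.001, 0.0], [-0.001, -1.0, -0.0], [0.0, 0.0, -1.0]]
force: [-0.5, -0.4, -0.8]
opening: 0.427
grasp_force: 0.0
```

drive_tool --pt "0 0 0 0 0 0 0" --pt "0 0 0 0 0 0 0" --pt "0 0 0 0 0 0 0" --pt "0 0 0 0 0 0 0"

```text
time_s: 8.45
position: [0.5151, -0.4808, 0.0212]
tcp_rot: [[1.0, -0.001, -0.0], [-0.001, -1.0, -0.0], [-0.0, 0.0, -1.0]]
force: [-0.6, 0.6, -0.1]
opening: 0.22
grasp_force: 30.0
```

drive_tool --pt "0 0 0 -0.3 0 0 0" --pt "0 -0.2 0 -0.7 0 0 -0.09" --pt "0 -0.49 0 -1 0 0 -0.19" --pt "0 -0.49 0 -1 0 0 -0.29" --pt "0 -0.49 0 -1 0 0 -0.39" --pt "0 -0.49 0 -1 0 0 -0.49" --pt "0 -0.49 0 -1 0 0 -0.59" --pt "0 -0.49 0 -1 0 0 -0.69"

```text
time_s: 9.25
position: [0.4563, -0.4807, 0.1411]
tcp_rot: [[0.506, 0.862, 0.0], [0.862, -0.506, -0.0], [-0.0, 0.0, -1.0]]
force: [-0.0, -0.3, 0.1]
opening: 0.223
grasp_force: 30.0
```

drive_tool --pt "0 0.1 -0.06 0 0 0 -0.1" --pt "0 0.2 -0.12 0 0 0 -0.2" --pt "0 0.3 -0.17 0 0 0 -0.3" --pt "0 0.4 -0.23 0 0 0 -0.4" --pt "0 0.5 -0.29 0 0 0 -0.5" --pt "0 0.65 -0.37 0 0 0 -0.6" --pt "0 0.8 -0.46 0 0 0 -0.7" --pt "0 0.866 -0.5 0 0 0 -0.71"

```text
time_s: 10.05
position: [0.4576, -0.3587, 0.1409]
tcp_rot: [[-0.505, 0.863, -0.001], [0.863, 0.505, 0.002], [0.002, -0.0, -1.0]]
force: [-0.5, 0.4, -0.3]
opening: 0.224
grasp_force: 30.0
```

drive_tool --pt "0 0.05 0.03 0 0 0 -0.1" --pt "0 0.1 0.06 0 0 0 -0.2" --pt "0 0.2 0.12 0 0 0 -0.3" --pt "0 0.3 0.17 0 0 0 -0.4" --pt "0 0.35 0.2 0 0 0 -0.5" --pt "0 0.4 0.23 0 0 0 -0.6" --pt "0 0.433 0.25 0 0 0 -0.694" --pt "0 0.433 0.25 0 0 0 -0.694"

```text
time_s: 10.85
position: [0.4579, -0.3006, 0.1412]
tcp_rot: [[-1.0, 0.004, 0.0], [0.004, 1.0, -0.0], [-0.0, -0.0, -1.0]]
force: [0.3, 0.6, -0.8]
opening: 0.224
grasp_force: 30.0
```

```bash
python3 - <<'E'
from h import *
s=read_state();print(s["time_s"],s["position"],s["tcp_rot"].round(3).tolist(),s["opening"],s["joint_positions"].round(0))
w=optics.capture("wrist");cv2.imwrite("pics/w3.png",w["color"])
import pickle;pickle.dump(w,open("w3.pkl","wb"))
E
```

```text
10.85 [ 0.45785153 -0.30061172  0.14115635] [[-1.0, 0.004, 0.0], [0.004, 1.0, -0.0], [-0.0, -0.0, -1.0]] 0.22368567225923525 [ -45.   32.   99.   -0.   49. -135.]
```

View pics/w3.png

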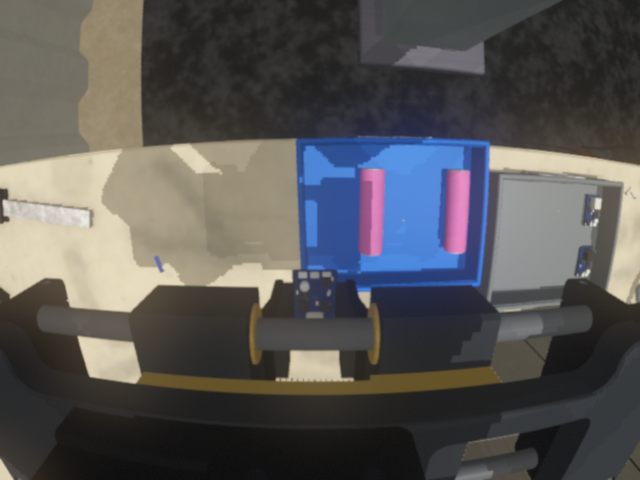

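The wrist view shows both cells lying in the blue tray, the board held in the fingers at (315,293), and the grey tray with corners near (493,170), (621,182) and (485,304). Its free floor is around (540,240).

```bash
python3 - <<'E'
from h import *
import pickle
w=pickle.load(open("w3.pkl","rb"))
q=ray(w,[[493,170],[621,182],[485,304]],.03,True);print(q.round(4))
print("centre",((q[1]+q[2])/2).round(4))
print("fixed boards",ray(w,[[593,210],[585,262]],.01,True).round(3))
E
```

```text
[[ 0.4002 -0.1694  0.03  ]
 [ 0.4002 -0.0281  0.03  ]
 [ 0.5077 -0.1629  0.03  ]]
centre [ 0.454  -0.0955  0.03  ]
fixed boards [[ 0.43  -0.043  0.01 ]
 [ 0.481 -0.043  0.01 ]]
```

drive_tool --pt "0 0.05 0.35 0 0 0 0" --pt "0 0.05 0.7 0 0 0 0" --pt "0 0.05 1 0 0 0 0" --pt "0 0.05 1 0 0 0 0"

```text
time_s: 11.3
position: [0.4502, -0.1766, 0.1408]
tcp_rot: [[-1.0, 0.003, -0.003], [0.003, 1.0, 0.003], [0.003, 0.003, -1.0]]
force: [0.2, -0.1, 0.3]
opening: 0.224
grasp_force: 30.0
```

drive_tool --pt "0 0 0.3 0 0 0 0" --pt "0 0 0.58 0.1 0 0 0" --pt "0 0 0.58 0.4 0 0 0" --pt "0 0 0.58 0.7 0 0 0" --pt "0 0 0.58 0.9 0 0 0" --pt "0 0 0.58 0.955 0 0 0" --pt "0 0 0.58 0.955 0 0 0" --pt "0 0 0.58 0.955 0 0 0"

```text
time_s: 12.1
position: [0.4531, -0.1122, 0.0268]
tcp_rot: [[-1.0, 0.004, 0.002], [0.004, 1.0, -0.001], [-0.002, -0.001, -1.0]]
force: [-0.6, 0.4, -0.0]
opening: 0.223
grasp_force: 30.0
```

drive_tool --pt "40 0 0 0 0 0 0" --pt "40 0 0 0 0 0 0" --pt "40 0 0 0 0 0 0" --pt "40 0 0 0 0 0 0"

```text
time_s: 12.5
position: [0.4523, -0.1112, 0.0267]
tcp_rot: [[-1.0, 0.002, 0.001], [0.002, 1.0, -0.0], [-0.001, -0.0, -1.0]]
force: [0.4, 0.6, -0.3]
opening: 0.437
grasp_force: 0.0
```

drive_tool --pt "40 0 0 -0.3 0 0 0" --pt "40 0 0 -0.7 0 0 0" --pt "40 0 0 -1 0 0 0"

```text
time_s: 12.8
position: [0.4521, -0.1111, 0.1482]
tcp_rot: [[-1.0, 0.002, 0.0], [0.002, 1.0, -0.0], [-0.0, -0.0, -1.0]]
force: [0.7, 0.2, 0.4]
opening: 0.457
grasp_force: 0.0
```

drive_tool --pt "50 0 0 -0.4 0 0 0" --pt "50 0 0 -0.78 0 0 0" --pt "50 0 0.4 -0.78 0 0 0" --pt "50 0 0.8 -0.78 0 0 0" --pt "50 0 1 -0.78 0 0 0"

```text
time_s: 13.3
position: [0.4511, 0.0116, 0.2406]
tcp_rot: [[-1.0, 0.001, 0.0], [0.001, 1.0, 0.001], [-0.0, 0.001, -1.0]]
force: [-0.5, 0.2, -0.1]
opening: 0.572
grasp_force: 0.0
```

drive_tool --pt "50 0 0.2 0 0 0 -0.1" --pt "50 0 0.4 0 0 0 -0.2" --pt "50 0 0.6 0 0 0 -0.3" --pt "50 -0.1 0.8 0 0 0 -0.4" --pt "50 -0.2 1 0 0 0 -0.5" --pt "50 -0.4 1 0 0 0 -0.6" --pt "50 -0.5 1 0 0 0 -0.698" --pt "50 -0.5 1 0 0 0 -0.698"

```text
time_s: 14.1
position: [0.514, 0.129, 0.24]
tcp_rot: [[-0.502, -0.865, 0.002], [-0.865, 0.502, -0.0], [-0.001, -0.001, -1.0]]
force: [-0.0, 0.6, 0.1]
opening: 0.575
grasp_force: 0.0
```

```bash
python3 - <<'E'
from h import *
import pickle
s=read_state();print(s["time_s"],s["position"],s["tcp_rot"].round(3).tolist(),s["joint_positions"].round(0))
d={n:optics.capture(n) for n in("scene","side","wrist")};pickle.dump(d,open("d4.pkl","wb"))
a=cv2.resize(d["scene"]["color"][150:390,220:360],None,fx=2,fy=2);b=d["wrist"]["color"]
cv2.imwrite("pics/w4.png",np.hstack([b[:480,120:560],a]))
E
```

```text
14.1 [0.51395503 0.12899244 0.24002738] [[-0.502, -0.865, 0.002], [-0.865, 0.502, -0.0], [-0.001, -0.001, -1.0]] [   2.   23.   96.   -0.   61. -148.]
```

View pics/w4.png

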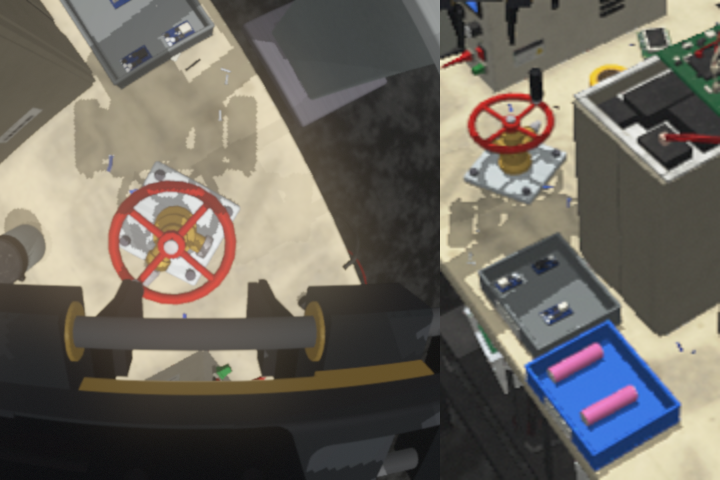

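The left half shows the wheel hub at wrist pixel (292,246), with the handle hidden behind the gripper. The right half (scene view) shows the board lying in the grey tray and both cells in the blue tray.

```bash
python3 - <<'E'
from h import *
import pickle
d=pickle.load(open("d4.pkl","rb"));w=d["wrist"];H=hsv(w)
m=((H[...,0]<8)|(H[...,0]>172))&(H[...,1]>130);m[:160]=0;m[310:]=0;m[:,:210]=0;m[:,380:]=0
v,u=np.nonzero(m);hull=cv2.convexHull(np.float32(np.c_[u,v])).reshape(-1,2)
q=ray(w,hull,.083,True);print("wheel wrist",cv2.fitEllipse(np.float32(q[:,:2])),"hub",ray(w,[[292,246]],.09,True))
for n in("scene","side"):
    c=d[n];P=cloud(c);m=(hsv(c)[...,2]<70)&(abs(P[...,2]-.117)<.022)&(np.hypot(P[...,0]-.581,P[...,1]-.1445)<.03)
    v,u=np.nonzero(m);print(n,len(u),u.mean() if len(u) else 0,v.mean() if len(u) else 0,np.median(P[m],0),ray(c,[[np.median(u),np.median(v)]],.112)[0])
E
```

```text
wheel wrist ((0.5345847010612488, 0.1278800368309021), (0.10712205618619919, 0.10736240446567535), 57.047821044921875) hub [[0.53292759 0.127359   0.09      ]]
scene 88 267.5113636363636 191.2159090909091 [0.57747938 0.13705902 0.11891697] [0.58285795 0.14551123 0.112     ]
side 121 281.9834710743802 272.43801652892563 [0.57791252 0.15109589 0.11822282] [0.58500868 0.13888363 0.112     ]
```

drive_tool --pt "50 -0.2 -0.2 0 0 0 0" --pt "50 -0.392 -0.418 0 0 0 0" --pt "50 -0.392 -0.418 0.05 0 0 0" --pt "50 -0.392 -0.418 0.05 0 0 0" --pt "50 -0.392 -0.418 0.05 0 0 0"

```text
time_s: 14.75
position: [0.5774, 0.1441, 0.2335]
tcp_rot: [[-0.503, -0.865, -0.003], [-0.865, 0.503, -0.0], [0.002, 0.003, -1.0]]
force: [-0.3, 0.5, 0.9]
opening: 0.574
grasp_force: 0.0
```

drive_tool --pt "50 0 0 0.3 0 0 0" --pt "50 0 0 0.6 0 0 0" --pt "50 0 0 0.85 0 0 0" --pt "50 0 0 0.98 0 0 0" --pt "50 0 0 0.98 0 0 0" --pt "0 0 0 0.98 0 0 0" --pt "0 0 0 0.98 0 0 0" --pt "0 0 0 0.98 0 0 0"

```text
time_s: 15.55
position: [0.5803, 0.1444, 0.118]
tcp_rot: [[-0.502, -0.865, 0.003], [-0.865, 0.502, 0.0], [-0.002, -0.002, -1.0]]
force: [0.3, 0.7, 0.2]
opening: 0.389
grasp_force: 0.0
```

drive_tool --pt "0 0 0 0 0 0 0" --pt "0 0 0 0 0 0 0" --pt "0 0 0 0 0 0 0" --pt "0 0 0 0 0 0 0"

```text
time_s: 15.95
position: [0.5802, 0.1443, 0.1172]
tcp_rot: [[-0.502, -0.865, 0.002], [-0.865, 0.502, -0.0], [-0.001, -0.001, -1.0]]
force: [-0.5, -0.1, 3.8]
opening: 0.198
grasp_force: 30.0
```

```bash
python3 - <<'E'
from h import *
s=read_state()
for k in s:print(k,np.round(s[k],4).tolist())
E
```

```text
time_s 15.95
joint_positions [3.2708, 37.4267, 92.0809, -0.0072, 50.3962, -146.6138]
qvel [0.0142, 0.0386, -0.0227, -0.0212, 0.0676, 0.0181]
tau [0.2162, -42.0337, -11.6743, 0.0084, 0.0654, 0.0005]
position [0.5802, 0.1443, 0.1172]
tcp_rot [[-0.5017, -0.8651, 0.0017], [-0.8651, 0.5017, -0.0], [-0.0008, -0.0015, -1.0]]
force [-0.467, -0.0595, 3.7676]
moment [0.1626, -0.0437, -0.0501]
grasp_force 29.9914
opening 0.1981
```

```bash
cat > circ.py <<'E'
from h import *
import sys
C=np.array([.534,.128])
def rows(p,az0,step,n,R):
    """tool-frame normalised shifts from p to points on circle"""
    for i in range(1,n+1):
        a=np.radians(az0+step*i);d=np.r_[C+.05*np.r_[np.cos(a),np.sin(a)]-p[:2],0]
        print(round(az0+step*i,1),(R.T@d/.12).round(3)[:2].tolist())
if __name__=="__main__":
    s=read_state();p=s["position"];az=np.degrees(np.arctan2(*(p[:2]-C)[::-1]))
    print("t",s["time_s"],"az",az,"r",np.hypot(*(p[:2]-C)),"f",s["force"].round(1),s["grasp_force"],"open",s["opening"])
    rows(p,az if len(sys.argv)<4 else float(sys.argv[3]),float(sys.argv[1]),int(sys.argv[2]),s["tcp_rot"])
E
python3 circ.py -20 8; python3 - <<'E'
from h import *
import pickle
w=pickle.load(open("d4.pkl","rb"))["wrist"]
q=ray(w,[[277,163],[360,210]],.01,True);print(q,np.degrees(np.arctan2(*(q[1]-q[0])[[1,0]])))
E
```

```text
t 15.95 az 19.454247200287067 r 0.04896769171968882 f [-0.5 -0.1  3.8] 29.991406579501927 open 0.1980732452014835
-0.5 [0.105, -0.098]
-20.5 [0.241, -0.146]
-40.5 [0.386, -0.145]
-60.5 [0.522, -0.095]
-80.5 [0.632, -0.001]
-100.5 [0.703, 0.125]
-120.5 [0.727, 0.268]
-140.5 [0.701, 0.41]
[[0.51715168 0.06284548 0.01      ]
 [0.46871211 0.14681762 0.01      ]] 119.97862040523412
```

drive_tool --pt "0 0.05 -0.06 0 0 0 0" --pt "0 0.105 -0.098 0 0 0 0" --pt "0 0.17 -0.128 0 0 0 0" --pt "0 0.241 -0.146 0 0 0 0" --pt "0 0.313 -0.151 0 0 0 0" --pt "0 0.386 -0.145 0 0 0 0" --pt "0 0.456 -0.126 0 0 0 0" --pt "0 0.5 -0.107 0 0 0 0"

```text
time_s: 16.75
position: [0.561, 0.0859, 0.1171]
tcp_rot: [[-0.503, -0.864, 0.002], [-0.864, 0.503, 0.001], [-0.002, -0.001, -1.0]]
force: [1.2, 3.0, 5.0]
opening: 0.199
grasp_force: 30.0
```

```bash
python3 circ.py -10 8 -56.5
```

```text
t 16.75 az -57.27705377105939 r 0.050024701183733665 f [1.2 3.  5. ] 29.994116364978254 open 0.19854388919259305
-66.5 [0.057, 0.035]
-76.5 [0.111, 0.083]
-86.5 [0.157, 0.14]
-96.5 [0.192, 0.204]
-106.5 [0.215, 0.273]
-116.5 [0.226, 0.344]
-126.5 [0.224, 0.417]
-136.5 [0.21, 0.488]
```

drive_tool --pt "0 0.03 0.016 0 0 0 0" --pt "0 0.057 0.035 0 0 0 0" --pt "0 0.057 0.035 0 0 0 0"

```text
time_s: 17.05
position: [0.5538, 0.0819, 0.1171]
tcp_rot: [[-0.502, -0.865, 0.001], [-0.865, 0.502, 0.0], [-0.001, -0.001, -1.0]]
force: [-0.0, 0.3, 6.5]
opening: 0.2
grasp_force: 30.0
```

```bash
python3 circ.py -10 8 -66.5
```

```text
t 17.05 az -66.78538525873012 r 0.050158009575877106 f [-0.   0.3  6.5] 29.997327541932464 open 0.19970021948571462
-76.5 [0.052, 0.048]
-86.5 [0.097, 0.105]
-96.5 [0.132, 0.168]
-106.5 [0.155, 0.237]
-116.5 [0.166, 0.309]
-126.5 [0.165, 0.382]
-136.5 [0.15, 0.453]
-146.5 [0.124, 0.52]
```

drive_tool --pt "0 0.052 0.048 0 0 0 0" --pt "0 0.097 0.105 0 0 0 0" --pt "0 0.132 0.168 0 0 0 0" --pt "0 0.155 0.237 0 0 0 0" --pt "0 0.166 0.309 0 0 0 0" --pt "0 0.165 0.382 0 0 0 0" --pt "0 0.15 0.453 0 0 0 0" --pt "0 0.142 0.475 0 0 0 0"

```text
time_s: 17.85
position: [0.4949, 0.0953, 0.1171]
tcp_rot: [[-0.501, -0.866, 0.0], [-0.866, 0.501, -0.001], [0.001, -0.001, -1.0]]
force: [-0.6, -2.0, 6.9]
opening: 0.195
grasp_force: 30.0
```

```bash
python3 circ.py -4 8 -140
```

```text
t 17.85 az -140.0715210785047 r 0.05095199659758166 f [-0.6 -2.   6.9] 30.00151113141328 open 0.1952514947866631
-144.0 [-0.018, 0.024]
-148.0 [-0.031, 0.05]
-152.0 [-0.045, 0.075]
-156.0 [-0.062, 0.099]
-160.0 [-0.08, 0.122]
-164.0 [-0.099, 0.144]
-168.0 [-0.12, 0.164]
-172.0 [-0.142, 0.183]
```

drive_tool --pt "0 -0.014 0.024 0 0 0 0" --pt "0 -0.028 0.05 0 0 0 0" --pt "0 -0.045 0.075 0 0 0 0" --pt "0 -0.053 0.087 0 0 0 0" --pt "0 -0.053 0.087 0 0 0 0"

```text
time_s: 18.35
position: [0.4901, 0.1025, 0.1171]
tcp_rot: [[-0.498, -0.867, 0.001], [-0.867, 0.498, -0.008], [0.006, -0.005, -1.0]]
force: [0.5, -14.7, 8.4]
opening: 0.196
grasp_force: 30.0
```

```bash
python3 circ.py -4 8 -154
```

```text
t 18.35 az -149.88706325627342 r 0.05074453060805267 f [  0.5 -14.7   8.4] 30.0016946811229 open 0.1963460144477652
-158.0 [-0.038, 0.046]
-162.0 [-0.057, 0.068]
-166.0 [-0.077, 0.089]
-170.0 [-0.099, 0.108]
-174.0 [-0.122, 0.126]
-178.0 [-0.146, 0.142]
-182.0 [-0.171, 0.157]
-186.0 [-0.198, 0.169]
```

drive_tool --pt "0 -0.007 0.013 0 0 0 0" --pt "0 -0.007 0.013 0 0 0 0" --pt "0 -0.007 0.013 0 0 0 0" --pt "0 -0.007 0.013 0 0 0 0"

```text
time_s: 18.75
position: [0.4901, 0.1027, 0.1171]
tcp_rot: [[-0.498, -0.867, 0.002], [-0.867, 0.498, -0.009], [0.007, -0.007, -1.0]]
force: [1.3, -20.3, 6.2]
opening: 0.197
grasp_force: 30.0
```

```bash
python3 circ.py 20 8 -150; python3 - <<'E'
from h import *
from circ import rows
import numpy as np
a=np.radians(-156);p=np.r_[.534+.0508*np.cos(a),.128+.0508*np.sin(a)]
print("from commanded");rows(p,-150,20,8,np.array([[-.5,-.866,0],[-.866,.5,0],[0,0,-1.]]))
E
```

```text
t 18.75 az -150.06711619233724 r 0.0506958126046991 f [  1.3 -20.3   6.2] 29.996700421907008 open 0.19698111296414564
-130.0 [0.045, -0.139]
-110.0 [0.045, -0.284]
-90.0 [-0.004, -0.42]
-70.0 [-0.096, -0.531]
-50.0 [-0.221, -0.604]
-30.0 [-0.364, -0.629]
-10.0 [-0.506, -0.605]
10.0 [-0.632, -0.533]
from commanded
-130 [0.068, -0.176]
-110 [0.068, -0.321]
-90 [0.018, -0.457]
-70 [-0.075, -0.568]
-50 [-0.2, -0.64]
-30 [-0.342, -0.665]
-10 [-0.485, -0.64]
10 [-0.61, -0.568]
```

drive_tool --pt "0 0.068 -0.176 0 0 0 0" --pt "0 0.068 -0.321 0 0 0 0" --pt "0 0.018 -0.457 0 0 0 0" --pt "0 -0.075 -0.568 0 0 0 0" --pt "0 -0.2 -0.64 0 0 0 0" --pt "0 -0.342 -0.665 0 0 0 0" --pt "0 -0.485 -0.64 0 0 0 0" --pt "0 -0.61 -0.568 0 0 0 0"

```text
time_s: 19.55
position: [0.5826, 0.1362, 0.117]
tcp_rot: [[-0.501, -0.865, -0.005], [-0.865, 0.501, -0.003], [0.005, 0.003, -1.0]]
force: [-6.3, -4.2, 13.2]
opening: 0.201
grasp_force: 30.0
```

```bash
cat > nxt.py <<'E'
from h import *
from circ import rows,C
import sys
a0,st,n=map(float,sys.argv[1:])
s=read_state();p=s["position"];print("t",s["time_s"],"az",np.degrees(np.arctan2(*(p[:2]-C)[::-1])),"r",np.hypot(*(p[:2]-C)),s["force"].round(1),s["grasp_force"],s["joint_positions"].round(0))
a=np.radians(a0);rows(C+.05*np.r_[np.cos(a),np.sin(a)],a0,st,int(n),np.array([[-.5,-.866,0],[-.866,.5,0],[0,0,-1.]]))
E
python3 nxt.py 10 20 8
```

```text
t 19.55 az 9.582651128664729 r 0.04931122837425517 [-6.3 -4.2 13.2] 30.021015484817326 [   3.   38.   92.   -0.   51. -147.]
30.0 [-0.093, 0.111]
50.0 [-0.143, 0.247]
70.0 [-0.143, 0.392]
90.0 [-0.093, 0.528]
110.0 [0.0, 0.638]
130.0 [0.125, 0.711]
150.0 [0.268, 0.736]
170.0 [0.41, 0.711]
```

drive_tool --pt "0 -0.093 0.111 -0.008 0 0 0" --pt "0 -0.143 0.247 -0.008 0 0 0" --pt "0 -0.143 0.392 -0.008 0 0 0" --pt "0 -0.093 0.528 -0.008 0 0 0" --pt "0 0.0 0.638 -0.008 0 0 0" --pt "0 0.125 0.711 -0.008 0 0 0" --pt "0 0.268 0.736 -0.008 0 0 0" --pt "0 0.41 0.711 -0.008 0 0 0"

```text
time_s: 20.35
position: [0.4843, 0.1383, 0.1172]
tcp_rot: [[-0.502, -0.865, -0.001], [-0.865, 0.502, 0.001], [-0.001, 0.001, -1.0]]
force: [2.8, 3.0, -0.0]
opening: 0.195
grasp_force: 30.0
```

```bash
python3 nxt.py 170 20 8
```

```text
t 20.35 az 168.26069506118154 r 0.050799249403326155 [ 2.8  3.  -0. ] 29.99388431198895 [   3.   32.  106.    0.   42. -147.]
190.0 [0.125, -0.072]
210.0 [0.218, -0.183]
230.0 [0.268, -0.319]
250.0 [0.268, -0.464]
270.0 [0.218, -0.6]
290.0 [0.125, -0.711]
310.0 [-0.0, -0.783]
330.0 [-0.143, -0.808]
```

drive_tool --pt "0 0.125 -0.072 0 0 0 0" --pt "0 0.218 -0.183 0 0 0 0" --pt "0 0.268 -0.319 0 0 0 0" --pt "0 0.268 -0.464 0 0 0 0" --pt "0 0.218 -0.6 0 0 0 0" --pt "0 0.125 -0.711 0 0 0 0" --pt "0 0 -0.783 0 0 0 0" --pt "0 -0.143 -0.808 0 0 0 0"

```text
time_s: 21.15
position: [0.5771, 0.1032, 0.1171]
tcp_rot: [[-0.503, -0.864, -0.005], [-0.864, 0.503, -0.0], [0.003, 0.004, -1.0]]
force: [-5.2, 0.5, 7.9]
opening: 0.199
grasp_force: 30.0
```

```bash
python3 nxt.py 330 20 8
```

```text
t 21.15 az -29.926997173001837 r 0.049673878335901256 [-5.2  0.5  7.9] 30.012440434657037 [  -1.   37.   94.   -0.   50. -151.]
350.0 [-0.143, 0.025]
370.0 [-0.268, 0.097]
390.0 [-0.361, 0.208]
410.0 [-0.41, 0.344]
430.0 [-0.41, 0.489]
450.0 [-0.361, 0.625]
470.0 [-0.268, 0.736]
490.0 [-0.142, 0.808]
```

drive_tool --pt "0 -0.143 0.025 0 0 0 0" --pt "0 -0.268 0.097 0 0 0 0" --pt "0 -0.361 0.208 0 0 0 0" --pt "0 -0.41 0.344 0 0 0 0" --pt "0 -0.41 0.489 0 0 0 0" --pt "0 -0.361 0.625 0 0 0 0" --pt "0 -0.268 0.736 0 0 0 0" --pt "0 -0.142 0.808 0 0 0 0"

```text
time_s: 21.95
position: [0.5035, 0.1678, 0.1172]
tcp_rot: [[-0.502, -0.865, 0.003], [-0.865, 0.502, 0.001], [-0.002, -0.002, -1.0]]
force: [3.4, -0.2, -2.9]
opening: 0.201
grasp_force: 30.0
```

```bash
python3 nxt.py 490 16 5
```

```text
t 21.95 az 127.4731797125999 r 0.0501882366392326 [ 3.4 -0.2 -2.9] 29.986049397848547 [   6.   34.  102.    0.   44. -144.]
506.0 [0.113, 0.024]
522.0 [0.229, 0.016]
538.0 [0.338, -0.024]
554.0 [0.432, -0.092]
570.0 [0.503, -0.183]
```

drive_tool --pt "0 0.113 0.024 0 0 0 0" --pt "0 0.229 0.016 0 0 0 0" --pt "0 0.338 -0.024 0 0 0 0" --pt "0 0.432 -0.092 0 0 0 0" --pt "0 0.503 -0.183 0 0 0 0" --pt "0 0.503 -0.183 0 0 0 0" --pt "0 0.503 -0.183 0 0 0 0" --pt "0 0.503 -0.183 0 0 0 0"

```text
time_s: 22.75
position: [0.4908, 0.1012, 0.1171]
tcp_rot: [[-0.501, -0.865, -0.004], [-0.865, 0.501, -0.003], [0.005, 0.002, -1.0]]
force: [-5.3, -4.6, 5.3]
opening: 0.197
grasp_force: 30.0
```

```bash
python3 nxt.py 570 2 2; python3 - <<'E'
from h import *
s=optics.capture("scene");d=optics.capture("side")
cv2.imwrite("pics/end.png",np.hstack([cv2.resize(s["color"][170:400,210:370],None,fx=2,fy=2),cv2.resize(d["color"][220:450,230:430],None,fx=2,fy=2)]))
E
```

```text
t 22.75 az -148.23756955130608 r 0.05081915624996395 [-5.3 -4.6  5.3] 30.00665546860546 [  -1.   32.  106.   -0.   42. -151.]
572.0 [0.007, -0.013]
574.0 [0.014, -0.026]
```

View pics/end.png

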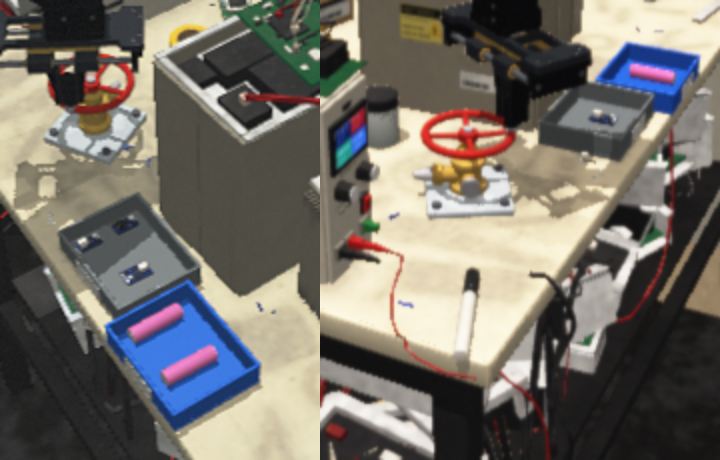

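The combined view shows the board in the grey tray, both cells in the blue tray, and the bystanders in view where they were. The gripper holds the handle two turns from the stop, at azimuth −148° against −150° at the stop.

```bash
python3 -c "
from h import *
print(order.hand_in())"
```

```text
the job is handed in; nothing more can be done
None
```

Job handed in at about 23 s, no verdict returned: the cell lies in the blue tray, the board in the grey tray, and the wheel went down to its stop and back two turns (about 2° over), with the handle still gripped at 30 N.

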